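Take the glued bird out of its clamp and show it to the bench camera

ROBOT

A 6-joint arm with a two-finger parallel gripper is mounted at the origin on the work surface. World frame = base frame: x ahead of the robot, y to its left, z up, the work surface at z = 0. Lengths are in m, angles in rad, forces in N, time in s.
With the tool pointing down it reaches from about 0.4 to 0.825 m from the base axis. Payload 7 kg.
Tool frame: the origin (TCP) lies midway between the tips of the shut fingers; the grasp point (between the pads) lies 19 mm behind it; y points along the fingers, z is the direction in which the jaws open and shut, and the axes are right-handed (so a half turn about y gives the same grasp; the last joint's range is limited). The gripper opens to 88 mm and grips with 3 to 60 N. Pads are 19 mm wide; open, the fingers measure 130 mm over their backs; the gripper's body (78 mm by 193 mm) begins 47 mm behind the grasp point.
Start: joints at [1.478, 0.359, 0.012, 0, -1.224, -0.288], TCP at [0.251, 0.627, 0.227] pointing down, gripper open.
Joint ranges: [-3.07, 3.07], [-1.43, 2.12], [-1.02, 1.25], [-3.03, 1.67], [-3.05, -0], [-3.03, 3.03]. Speed limits (rad/s): [2.39, 2.39, 3.01, 3.14, 3.14, 3.14].

INTERFACE

Orientations are given as [roll, pitch, yaw] about the fixed x, y, z axes, in that order (R = Rz(yaw) Ry(pitch) Rx(roll)).
In Python, from station import arm gives the robot as it stands.
- The arm moves only by the tool move_arm, never from a script. Its argument "deltas" is a list of rows, each an object with "dp": the shift along the tool's x, y, z in mm, a list of three; "rotation": the turn, a rotation vector about the tool's x, y, z in degrees, a list of three. A call has 1 to 5 rows; each row shifts and turns the pose as measured when the row begins, along the tool's axes as they then stand; what a row does not reach is not made up. A row lasts 1/12 s, in which the tool goes at most 41.7 mm and 7.16 degrees, less where a joint would pass 70% of its speed; a pose out of reach is approached as far as the arm can. A call is refused whole if a number of a shift passes 41.7 or a number of a turn 7.16, either way. A call with a gripper value outside its range is refused whole. "jaw" is the closure in counts, from 0 (fully open) to 255 (shut), set as the call begins (left out, the last holds). The fingers move at their own pace and stop on an object; "squeeze" is the grip in N (left out, the last holds). Time passes only in rows, so rows that do not move let the fingers close. It gives the time, the measured TCP pose, the force and the opening at its end, in the units of the state.
- arm.get_state(): the state, without advancing time (a new reading comes with each control period).
- arm.grab_frame(name): name is "scene" or "top" or "wrist"; returns a dict with "pixels" (420x560x3 uint8, red, green, blue), "z_map" (420x560 float32, m along the optical axis (not along the pixel's ray), 0 where there is no reading), "fx", "fy", "cx", "cy" (pixels), "cam_to_world" (4x4, takes a point from camera to world coordinates); the wrist camera has in their place "mount" (4x4, takes a point from camera to tool coordinates, whose origin is the TCP and whose axes are the tool frame's). Camera axes: x right, y down, z forward; pixel columns grow to the right and rows downward; lengths in m; the calibration is good to about 2 mm. A picture is of the moment at which its call begins: read the wrist's pose just before it.
- arm.job_done(): hands the job in, once; it reports no verdict.
The state is a dict: "t": time; "q": joint angles; "qd": joint speeds; "joint_efforts": joint torques, N m; "eef_pos": TCP position; "ee_rot": TCP orientation; "force": force on the tool from outside, world axes, zero at the start; "moment": the same for the moment, N m; "width": finger opening in m.
Only numpy, scipy, OpenCV 4.12 (cv2) and the standard library are available. Lean on these libraries where they do the work, as an engineer would, in place of code of your own. Each camera call takes 0.05 s, during which the arm holds its last target.

TASK

The glue on the bare-wood bird in the gluing jig has set: swing the red clamp handle right back until the clamp is fully open, then lift the bird out and hold it up to the inspection camera so that the glue joint can be photographed. Hold it at the camera's focus point, right way up, its side square to the lens (the camera looks down at a slant, so lean the bird's back away from it to match) and its beak to the left in the picture, and finish while still holding it there, steady in the air, with the clamp left open. Do not bump the camera or disturb the other things on the bench.

Things in the scene. Friction and masses are not known exactly. Their poses are not given: they have to be found in the camera images.
- bird_mid (a point): centre of the loose bare-wood bird (outline sawn from 24 mm board, red tail, orange beak, dark plinth) standing in the jig. 85 g, 145 mm long; this point is 35 mm up, half-way to the back (70 mm; the head is 79 mm). Grip the body's flat upright sides, 24 mm apart; they reach 20 mm ahead of and behind this point, from plinth to back. x points to the beak, y out of the left side (across the thickness), z up
- bird: the same bird; origin at the centre of the plinth's underside, same axes. The plinth is 88 x 36 mm and 10 mm thick. In the nest it stands 18 mm above the bench between four stops 8 mm high, with 1 to 4 mm of play: lift it straight up at least 15 mm
- bird_beak (a point): tip of the bird's orange beak, 68 mm ahead of the bird's centre and 25 mm above it
- clamp_handle (a joint): angle of the toggle clamp's handle: 0 clamped (upright), 1.15 rad fully open, at its stop. Its top swings away from the bird, towards the tail side; friction resists (about 5 N at the grip) and it stays where left. The steel clamp bar standing on the bird's back is geared to it: it swings up and back 1.55 times as far, to 12 degrees past upright at the stop
- handle_grip (a point): point on the clamp handle's red grip, 115 mm from the handle's pivot, 241 mm above the bench when clamped. The grip is 14 mm thick across the swing, 22 mm wide along it, and ends 34 mm beyond this point. z points along the handle to its free end, x towards the bird (when clamped), y along the hinge
- handle_pivot (a point): the fixed hinge of the clamp handle, 126 mm above the bench, 134 mm from the middle of the nest on the tail side. Axes as jig; the opening handle turns about -y, so its top goes to -x and down
- jig: the gluing jig, screwed to the bench: plywood board 300 x 130 x 18 mm with the bird's nest, and the toggle clamp on a wooden riser (top 83 mm above the bench, 90 to 190 mm behind the nest's middle). Origin on the bench under the middle of the nest; x from the clamp to the beak, y along the clamp's hinge, z up
- focus (a point): the camera's focus point, in mid-air: 150 mm straight out from the lens glass on its axis, 200 mm above the bench. x points along the axis to the lens (25 degrees above level), y is level, to the right in the camera's picture, z up and leaning away from the camera. The bird shown as asked has its x along -y of this frame, its y along x, its z along z
- lens (a point): centre of the glass of the camera's lens, amid the white ring light (68 mm across), 263 mm above the bench; axes as focus. The black camera body reaches 100 mm behind it
- stand: the inspection camera's stand, screwed down: steel foot 130 x 110 mm, column 18 mm thick and 345 mm high, the camera on its side facing the robot. Origin on the bench right under the focus point; the foot's middle is 235 mm and the column 265 mm along its x, away from the robot. The camera is fixed to it and must not be bumped
- painted_bird: the finished sample bird, same shape, painted blue with a yellow tail (145 mm long, 79 mm high), standing loose on the bench; not to be touched. Origin under its plinth
- glue_tube: orange and white glue tube lying on the bench, 175 mm long. Origin under its middle
- rasp: flat wood rasp with wooden handle, 250 mm long, lying on the bench. Origin under the front end of its handle
- mallet: wooden mallet lying on its side, 245 mm long, head 65 x 110 x 56 mm. Origin under the handle, 100 mm from the head's middle
- sanding_block: cork sanding block, 110 x 62 x 36 mm. Origin under its middle
- screwdriver: screwdriver with yellow handle lying on the bench. Origin under it
- glue_pot: white glue pot with orange lid and yellow label, 68 mm across, 100 mm high, upright. Origin under its middle
- tape_roll: roll of paper tape lying flat, 96 mm across, 36 mm high. Origin under its middle
Mind the look-alikes: they are no part of the job. Leave any purple look-alike of the bird alone.

How it is judged:
On the way, in this order (a step that is already met when the one before it is completed fails the run):
1. the clamp handle is swung right back, the clamp fully open, with the bird still standing in its nest (value of joint clamp_handle above 1 rad and horizontal distance between bird_mid and jig below 0.008 m and height (world z) of bird below 0.026 m and angle between bird_mid's own z axis and vertical below 0.1 rad), for 0.2 s.
2. the bird is gripped and lifted clear of the jig's stops (height (world z) of bird above 0.05 m and contact force between the fingers and bird above 1 N and contact force between bird and jig below 0.05 N), for 0.2 s.
At the end, for the whole second after the job is handed in: The bird is held still in the air by the fingers alone, its centre within 20 mm of the focus point, its side square to the lens and its length level in the picture within 0.2 rad, plinth down, beak left; the clamp handle above 0.95 rad; the other things where they were (distance between bird_mid and focus below 0.02 m and angle between the y axis of bird_mid and the x axis of focus, either way round below 0.2 rad and angle between the x axis of bird_mid and the y axis of focus, either way round below 0.2 rad and angle between bird_mid's own z axis and vertical below 0.75 rad and y of bird_beak in the frame of focus below -0.03 m and height (world z) of bird above 0.13 m and contact force between the fingers and bird above 1 N and contact force between bird and stand below 0.05 N and contact force between bird and jig below 0.05 N and linear speed of bird below 0.02 m/s and angular speed of bird below 0.2 rad/s and value of joint clamp_handle above 0.95 rad); the arm keeps its last pose, push and grip.
It fails at once if the camera or its stand is bumped (more than 2 N) (contact force between stand and anything else above 2 N).
It fails at once if the finished sample bird is moved by more than 15 mm (distance of painted_bird from where it was at the start of the episode above 0.015 m).
It fails at once if another thing on the bench is moved by more than 25 mm (distance of any of glue_tube, rasp, mallet, sanding_block, screwdriver, glue_pot, tape_roll from where it was at the start of the episode above 0.025 m).
It also fails if it takes over 51 s, if anything falls off the work surface, if the arm or the gripper's body presses on something with over 40 N, if the wrist force passes 120 N, or if a joint passes its speed limit or range.

## Working session

There is one attempt and no reset: what is moved stays moved. The work goes in short steps, Python scripts to look and compute and a tool call to move; the robot and the scene stay as the last step left them, time stands still between calls to the robot, and variables do not carry over. Pictures are saved under pics/ and viewed, and the job is handed in when it is done.

Besides the shell and the picture viewer there is one more tool, called after "Emit:" by a JSON object that holds its "fn" and its "kwargs", one argument or row to a line. move_arm: Moves the arm, as the interface text tells. Its arguments: {"type":"object","properties":{"deltas":{"type":"array","items":{"type":"object","properties":{"dp":{"type":"array","items":{"type":"number"}},"rotation":{"type":"array","items":{"type":"number"}}}}},"jaw":{"type":"number"},"squeeze":{"type":"number"}},"required":["deltas"]}

```bash
ls; mkdir -p pics; python3 - <<'E'
from station import arm
import cv2,numpy as np
s=arm.get_state();print({k:np.round(v,3).tolist() for k,v in s.items()})
for n in ["scene","top"]:
    f=arm.grab_frame(n);cv2.imwrite(f"pics/{n}0.png",f["pixels"][:,:,::-1])
    np.savez(f"pics/{n}0.npz",**f)
    print(n,f["fx"],f["cx"],f["cy"],np.round(f["cam_to_world"],3).tolist())
E
```

```text
pics
{'t': 0.0, 'q': [1.478, 0.359, 0.011, -0.0, -1.224, -0.288], 'qd': [0.002, -0.001, 0.001, 0.001, 0.001, -0.002], 'joint_efforts': [0.001, -58.272, 29.305, 6.997, 0.007, -0.0], 'eef_pos': [0.251, 0.626, 0.226], 'ee_rot': [-1.569, 0.0, 2.761], 'force': [-0.322, -0.071, -0.145], 'moment': [0.059, -0.046, -0.038], 'width': 0.088}
scene 501.8791694526443 277.2789066733681 209.11522984775934 [[0.212, 0.767, -0.605, 1.503], [0.977, -0.177, 0.118, -0.137], [-0.016, -0.617, -0.787, 1.441], [0.0, 0.0, 0.0, 1.0]]
top 499.28875547471006 280.80529464167137 205.2280057755726 [[0.024, -0.983, 0.181, 0.218], [-1.0, -0.026, -0.008, 0.066], [0.012, -0.181, -0.983, 1.921], [0.0, 0.0, 0.0, 1.0]]
```

View pics/scene0.png

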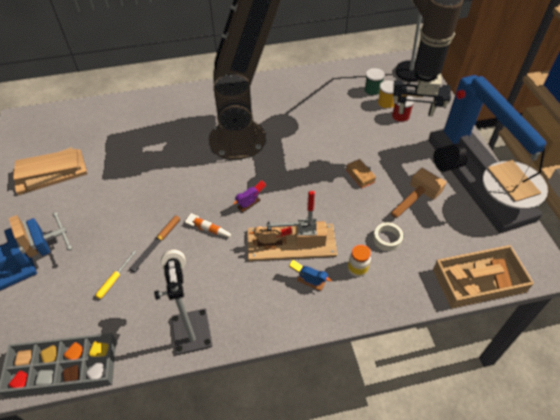

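View pics/top0.png

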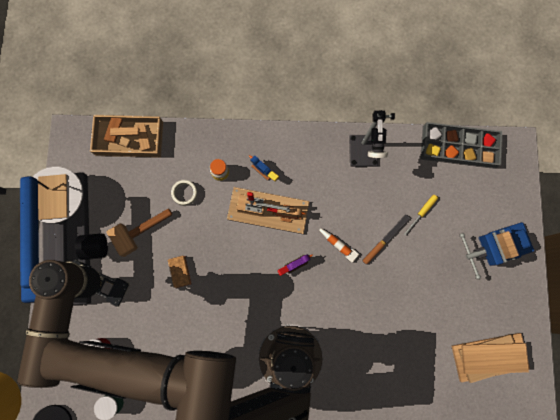

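```bash
cat > h.py <<'E'
import numpy as np,cv2
from scipy.spatial.transform import Rotation as R
def cloud(f,T=None):
    z=f["z_map"];h,w=z.shape;u,v=np.meshgrid(np.arange(w),np.arange(h))
    P=np.stack([(u-f["cx"])/f["fx"]*z,(v-f["cy"])/f["fy"]*z,z],-1)
    T=f["cam_to_world"] if T is None else T
    return P@T[:3,:3].T+T[:3,3]
def ray(f,u,v,zp,T=None):
    T=f["cam_to_world"] if T is None else T
    d=T[:3,:3]@np.array([(u-f["cx"])/f["fx"],(v-f["cy"])/f["fy"],1]);o=T[:3,3]
    return o+d*(zp-o[2])/d[2]
E
python3 - <<'E'
from h import *
for n,(a,b,c,d) in {"scene":(140,170,420,360),"top":(200,90,460,300)}.items():
    f=np.load(f"pics/{n}0.npz");p=f["pixels"][b:d,a:c,::-1]
    cv2.imwrite(f"pics/{n}0z.png",cv2.resize(p,None,fx=2.8,fy=2.8,interpolation=cv2.INTER_CUBIC))
    P=cloud(f);hsv=cv2.cvtColor(f["pixels"],cv2.COLOR_RGB2HSV)
    for nm,m in {"wood board z~.018":(abs(P[...,2]-.018)<.006)&(hsv[...,1]>80)&(hsv[...,0]<25)&(P[...,0]>.3)}.items():
        m=m.astype(np.uint8);k,l,st,ce=cv2.connectedComponentsWithStats(m)
        for i in range(1,k):
            if st[i,4]>150:
                q=P[l==i];r=cv2.minAreaRect((q[:,:2]*1000).astype(np.float32));print(n,nm,st[i],r,np.median(q[:,2]))
    red=((hsv[...,0]<6)|(hsv[...,0]>174))&(hsv[...,1]>170)&(hsv[...,2]>90)
    k,l,st,ce=cv2.connectedComponentsWithStats(red.astype(np.uint8))
    for i in range(1,k):
        if st[i,4]>8:
            q=P[l==i];print(n,"red",st[i],ce[i].round(1),np.median(q,0).round(3),q.min(0).round(3),q.max(0).round(3))
E
```

```text
scene wood board z~.018 [157 216  23  25 156] ((404.119873046875, -314.3307800292969), (27.06475830078125, 112.03987884521484), 47.85866165161133) 0.020609081075773084
scene wood board z~.018 [ 248  224   89   36 1351] ((555.1470336914062, 95.10636138916016), (299.5332336425781, 135.9901123046875), 80.46021270751953) 0.01713858972200777
scene red [459  91   6   6  28] [461.7  93.4] [0.246 0.789 0.279] [0.232 0.779 0.27 ] [0.254 0.798 0.286]
scene red [406 108   5  12  22] [407.8 113.5] [0.057 0.707 0.043] [0.049 0.696 0.004] [0.069 0.712 0.074]
scene red [255 181  10  11  64] [260.  185.5] [0.321 0.034 0.061] [ 0.248  0.017 -0.004] [0.339 0.049 0.071]
scene red [309 192   5  19  77] [310.6 200.1] [0.569 0.152 0.24 ] [0.56  0.144 0.193] [0.574 0.159 0.276]
scene red [281 227  10   9  65] [285.6 231.2] [0.555 0.075 0.078] [0.54  0.057 0.068] [0.563 0.093 0.088]
scene red [  9 371  18  16 206] [ 18.9 379.5] [ 0.856 -0.771  0.029] [ 0.822 -0.799  0.007] [ 1.503 -0.137  1.441]
top wood board z~.018 [ 227  188   82   46 1265] ((549.171630859375, 102.57843780517578), (299.5249938964844, 130.5662384033203), 80.48589324951172) 0.017961629137831947
top red [484 133  12  13 112] [488.3 139.6] [ 0.851 -0.766  0.026] [ 0.83  -0.801  0.006] [ 0.886 -0.746  0.038]
top red [247 192   6   5  20] [249.4 193.7] [0.557 0.161 0.275] [0.553 0.151 0.256] [0.564 0.169 0.285]
top red [267 208  10   5  31] [271.9 209.6] [0.539 0.085 0.081] [0.531 0.069 0.072] [0.545 0.103 0.111]
top red [278 266  10  10  59] [282.6 270.4] [0.316 0.038 0.062] [0.218 0.023 0.052] [0.332 0.066 1.921]
```

```bash
sleep 0
```

```text
(no output)
```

View pics/scene0z.png

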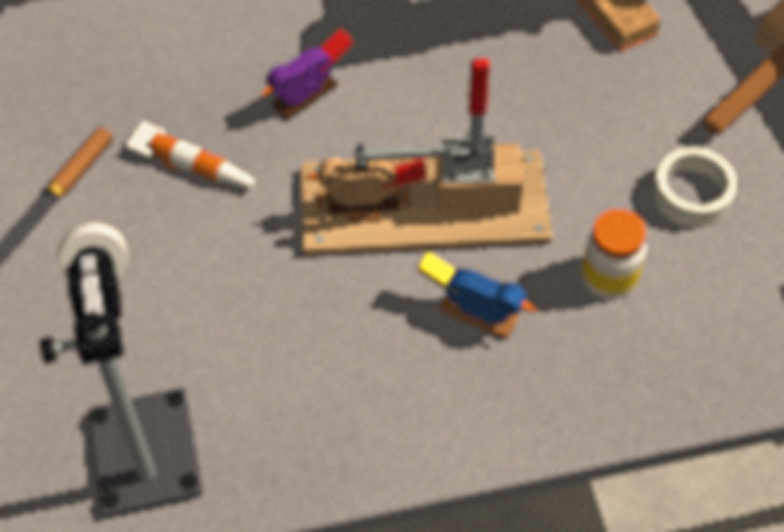

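View pics/top0z.png

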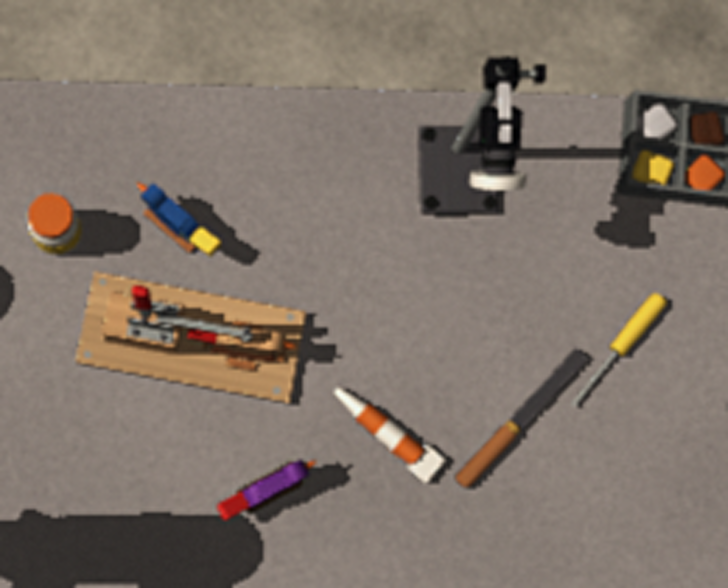

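```bash
python3 - <<'E'
from h import *
for n,(a,b,c,d) in {"scene":(150,240,215,355),"top":(340,100,405,170)}.items():
    f=np.load(f"pics/{n}0.npz");P=cloud(f);p=f["pixels"];hsv=cv2.cvtColor(p,cv2.COLOR_RGB2HSV)
    sub=np.zeros(p.shape[:2],bool);sub[b:d,a:c]=1
    w=sub&(hsv[...,2]>150)&(hsv[...,1]<60)&(P[...,2]>.2)
    q=P[w];print(n,"white",w.sum(),np.median(q,0).round(3),q.min(0).round(3),q.max(0).round(3))
    foot=sub&(hsv[...,2]<110)&(abs(P[...,2]-.01)<.012)
    k,l,st,ce=cv2.connectedComponentsWithStats(foot.astype(np.uint8));i=1+np.argmax(st[1:,4]);q=P[l==i]
    print(n,"foot",st[i],cv2.minAreaRect((q[:,:2]*1000).astype(np.float32)),np.median(q[:,2]))
    hi=sub&(P[...,2]>.2)&(P[...,2]<.4)
    q=P[hi];print("hi",hi.sum(),q.min(0).round(3),q.max(0).round(3))
    cv2.imwrite(f"pics/{n}0c.png",cv2.resize(p[b:d,a:c,::-1],None,fx=5,fy=5,interpolation=cv2.INTER_CUBIC))
from station import arm
f=arm.grab_frame("wrist");print(np.round(f["mount"],3),f["fx"])
cv2.imwrite("pics/w0.png",f["pixels"][:,:,::-1])
E
```

```text
scene white 331 [ 0.717 -0.275  0.294] [ 0.693 -0.314  0.205] [ 1.503 -0.137  1.441]
scene foot [ 168  309   44   46 1282] ((806.0147094726562, -285.9417419433594), (126.8608627319336, 132.51902770996094), 88.83934783935547) 0.014620233976958774
hi 1125 [ 0.693 -0.328  0.2  ] [ 0.854 -0.246  0.349]
top white 148 [ 0.711 -0.269  0.301] [ 0.691 -0.291  0.27 ] [ 0.814 -0.24   0.331]
top foot [349 135  32  33 640] ((799.321533203125, -276.68927001953125), (132.00674438476562, 124.25008392333984), 2.0425522327423096) 0.014415780333775885
hi 697 [ 0.691 -0.321  0.205] [ 0.845 -0.24   0.354]
[[ 0.     0.962  0.272 -0.073]
 [-0.    -0.272  0.962 -0.158]
 [ 1.    -0.     0.     0.002]
 [ 0.     0.     0.     1.   ]] 352.78500547024123
```

View pics/scene0c.png

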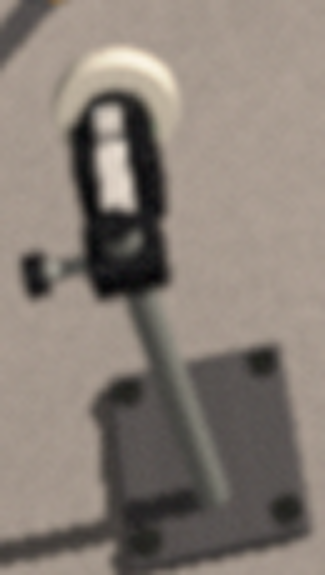

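View pics/top0c.png

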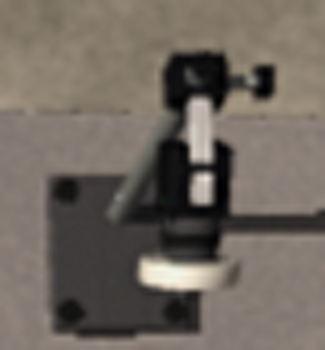

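View pics/w0.png

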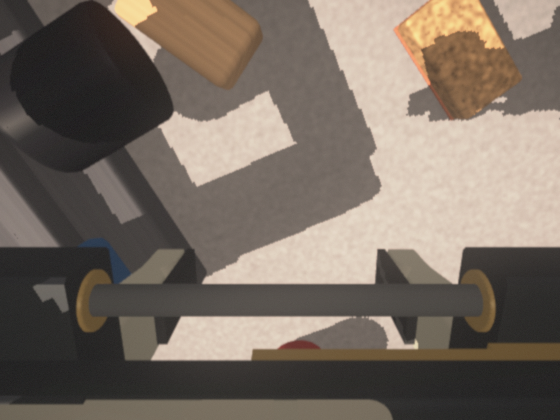

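```bash
cat > plan.py <<'E'
from h import *
def Rm(rpy): return R.from_euler('xyz',rpy)
def plan(p1,rot1,n,p0=None,r0=None):
    from station import arm
    s=arm.get_state()
    p=np.array(s["eef_pos"]) if p0 is None else np.array(p0)
    r=Rm(s["ee_rot"]) if r0 is None else r0
    tot=(r.inv()*rot1).as_rotvec(degrees=True)/n
    d=(np.array(p1)-p)/n
    for i in range(n):
        dp=np.round(r.inv().apply(d)*1000,1);rv=np.round(tot,2)
        print(i,dp.tolist(),rv.tolist())
        p=p+d;r=r*R.from_rotvec(rv,degrees=True)
    return p,r
def down(yaw): return R.from_euler('xyz',[-90,0,yaw],degrees=True)
E
python3 - <<'E'
from plan import *
plan([.57,.2,.40],down(80.5),15)
E
```

```text
0 [-30.3, -11.6, 18.5] [-0.0, 5.18, -0.0]
1 [-31.9, -11.6, 15.7] [-0.0, 5.18, -0.0]
2 [-33.2, -11.6, 12.7] [-0.0, 5.18, -0.0]
3 [-34.2, -11.6, 9.7] [-0.0, 5.18, -0.0]
4 [-34.9, -11.6, 6.6] [-0.0, 5.18, -0.0]
5 [-35.4, -11.6, 3.4] [-0.0, 5.18, -0.0]
6 [-35.5, -11.6, 0.2] [-0.0, 5.18, -0.0]
7 [-35.4, -11.6, -3.0] [-0.0, 5.18, -0.0]
8 [-35.0, -11.6, -6.2] [-0.0, 5.18, -0.0]
9 [-34.3, -11.6, -9.3] [-0.0, 5.18, -0.0]
10 [-33.3, -11.6, -12.4] [-0.0, 5.18, -0.0]
11 [-32.0, -11.6, -15.4] [-0.0, 5.18, -0.0]
12 [-30.5, -11.6, -18.2] [-0.0, 5.18, -0.0]
13 [-28.7, -11.6, -20.9] [-0.0, 5.18, -0.0]
14 [-26.7, -11.6, -23.4] [-0.0, 5.18, -0.0]
```

Emit:
{"fn": "move_arm", "kwargs": {
  "deltas": [
    {"dp":[-30,-20,18],"rotation":[0,5,0]},
    {"dp":[-32,-20,16],"rotation":[0,5,0]},
    {"dp":[-33,-20,13],"rotation":[0,5,0]},
    {"dp":[-34,-15,10],"rotation":[0,5,0]},
    {"dp":[-35,-12,7],"rotation":[0,5,0]}
  ],
  "jaw": 255,
  "squeeze": 30
}}

```text
t: 0.57
eef_pos: [0.355, 0.4822, 0.3082]
ee_rot: [-1.558, 0.007, 2.317]
force: [0.1, 1.2, 0.0]
width: 0.0599
```

Emit:
{"fn": "move_arm", "kwargs": {
  "deltas": [
    {"dp":[-35,-12,3],"rotation":[0,5,0]},
    {"dp":[-35,-12,0],"rotation":[0,5,0]},
    {"dp":[-35,-12,-3],"rotation":[0,5,0]},
    {"dp":[-35,-12,-6],"rotation":[0,5,0]},
    {"dp":[-34,-12,-9],"rotation":[0,5,0]}
  ]
}}

```text
t: 0.98
eef_pos: [0.4644, 0.3346, 0.3729]
ee_rot: [-1.562, 0.012, 1.859]
force: [0.9, 0.6, 0.3]
width: 0.0268
```

```bash
python3 - <<'E'
from plan import *
plan([.57,.2,.40],down(80.5),8)
from station import arm
print(np.round(arm.get_state()["q"],2),arm.get_state()["t"])
E
```

```text
0 [-19.9, -3.2, -7.8] [-0.04, 3.25, -0.1]
1 [-19.4, -3.3, -9.0] [-0.04, 3.25, -0.1]
2 [-18.9, -3.3, -10.0] [-0.04, 3.25, -0.1]
3 [-18.3, -3.3, -11.1] [-0.04, 3.25, -0.1]
4 [-17.6, -3.3, -12.1] [-0.04, 3.25, -0.1]
5 [-16.9, -3.3, -13.1] [-0.04, 3.25, -0.1]
6 [-16.1, -3.4, -14.0] [-0.04, 3.25, -0.1]
7 [-15.3, -3.4, -14.9] [-0.04, 3.25, -0.1]
[ 0.97  0.14  0.04  0.   -1.49 -0.68] 0.9833
```

Emit:
{"fn": "move_arm", "kwargs": {
  "deltas": [
    {"dp":[-33,-5,-14],"rotation":[0,6,0]},
    {"dp":[-32,-5,-18],"rotation":[0,6,0]},
    {"dp":[-30,-5,-21],"rotation":[0,6,0]},
    {"dp":[-28,-5,-24],"rotation":[0,6,0]},
    {"dp":[-16,-5,-14],"rotation":[0,3,0]}
  ]
}}

```text
t: 1.4
eef_pos: [0.5727, 0.1946, 0.4027]
ee_rot: [-1.571, 0.012, 1.361]
force: [0.4, 0.2, -0.0]
width: 0.0006
```

Emit:
{"fn": "move_arm", "kwargs": {
  "deltas": [
    {"dp":[0,0,0],"rotation":[0,0,0]},
    {"dp":[0,0,0],"rotation":[0,0,0]},
    {"dp":[0,0,0],"rotation":[0,0,0]}
  ]
}}

```text
t: 1.65
eef_pos: [0.5751, 0.1898, 0.4026]
ee_rot: [-1.571, 0.013, 1.352]
force: [0.1, -0.8, -0.6]
width: 0.0003
```

```bash
python3 - <<'E'
from plan import *
from station import arm
s=arm.get_state();print(np.round(s["q"],2),s["eef_pos"],s["ee_rot"])
f=arm.grab_frame("wrist");cv2.imwrite("pics/w1.png",f["pixels"][:,:,::-1])
np.savez("pics/w1.npz",pos=s["eef_pos"],rot=s["ee_rot"],**f)
E
```

```text
[ 0.65  0.19  0.17  0.01 -1.56 -0.87] [0.57510208 0.18982678 0.40255189] [-1.57051287  0.01262305  1.35172586]
```

View pics/w1.png

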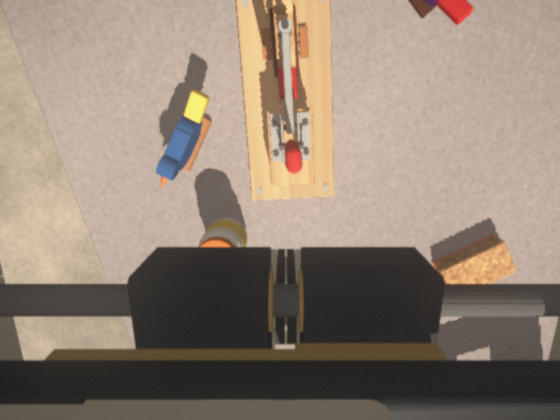

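```bash
python3 - <<'E'
from plan import *
f=np.load("pics/w1.npz");T=np.eye(4);T[:3,:3]=Rm(f["rot"]).as_matrix();T[:3,3]=f["pos"];T=T@f["mount"]
np.save("pics/w1T.npy",T)
P=cloud(f,T);p=f["pixels"];hsv=cv2.cvtColor(p,cv2.COLOR_RGB2HSV)
m=(abs(P[...,2]-.018)<.006)&(hsv[...,1]>60)&(hsv[...,0]<25);m[200:]=0
k,l,st,ce=cv2.connectedComponentsWithStats(m.astype(np.uint8));i=1+np.argmax(st[1:,4]);q=P[l==i]
print(st[i],cv2.minAreaRect((q[:,:2]*1000).astype(np.float32)),np.median(q[:,2]))
# edges
for side in (0,1):
    pts=[]
    for v in range(5,190,3):
        us=np.where(l[v]==i)[0]
        if len(us): u=us[0] if side==0 else us[-1]; pts.append(ray(f,u+(-.5 if side==0 else .5),v,.018,T)[:2])
    pts=np.array(pts);vx=cv2.fitLine(pts.astype(np.float32),cv2.DIST_HUBER,0,1e-4,1e-4).ravel()
    print(side,vx,np.degrees(np.arctan2(vx[1],vx[0])),"x at y=.1",vx[2]+vx[0]/vx[1]*(.1-vx[3]))
print("end corners",ray(f,253,199.5,.018,T),ray(f,332.5,197,.018,T))
red=((hsv[...,0]<8)|(hsv[...,0]>172))&(hsv[...,1]>150)&(hsv[...,2]>80)
k,l,st,ce=cv2.connectedComponentsWithStats(red.astype(np.uint8))
for i in range(1,k):
    if st[i,4]>25: q=P[l==i];print(st[i],ce[i],np.median(q,0).round(3),q.min(0).round(3),q.max(0).round(3), "top ray",ray(f,*ce[i],.275,T))
cv2.imwrite("pics/w1z.png",cv2.resize(p[0:210,210:360,::-1],None,fx=2.8,fy=2.8,interpolation=cv2.INTER_CUBIC))
E
```

```text
[  236     0    98   200 11018] ((552.125, 104.17634582519531), (284.4174499511719, 130.12527465820312), 80.50045776367188) 0.018461362498406797
0 [0.16425401 0.98641807 0.61338896 0.07745313] 80.5461 x at y=.1 0.61714333
1 [0.16306542 0.98661524 0.48664093 0.1057204 ] 80.61513 x at y=.1 0.48569548
end corners [0.63713263 0.23272274 0.018     ] [0.51350447 0.25613725 0.018     ]
[437   0  36  24 544] [455.36397059   8.75      ] [0.32  0.038 0.064] [0.301 0.022 0.049] [0.559 0.118 0.562] top ray [0.42152263 0.07200245 0.275     ]
[292  67   6  32 138] [294.58695652  81.84057971] [0.539 0.08  0.08 ] [0.53  0.059 0.028] [0.543 0.1   0.087] top ray [0.54674457 0.09565835 0.275     ]
[278  68   5  29  92] [280.34782609  81.25      ] [0.556 0.076 0.081] [0.552 0.059 0.073] [0.56  0.118 0.562] top ray [0.55731324 0.09286361 0.275     ]
[286 147  16  26 334] [293.16167665 159.74251497] [0.56  0.154 0.274] [0.554 0.118 0.269] [0.567 0.164 0.562] top ray [0.56045512 0.15366475 0.275     ]
```

View pics/w1z.png

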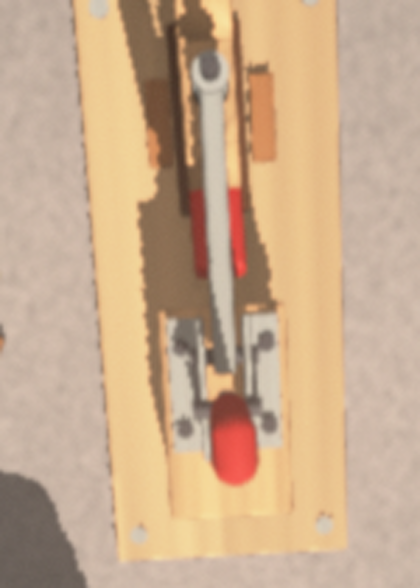

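```bash
cat >> plan.py <<'E'
PIV=np.array([.560,.152,.126]);E_S=np.array([.164,.9865,0]);Z=np.array([0,0,1.])
def W(s,z): return PIV+E_S*s+Z*(z-.126)
Y0=80.55
def push(th,r=.112,k=.4,over=0.):
    psi=k*th
    c=r*np.array([np.sin(th),np.cos(th)])+(.007-over)*np.array([-np.cos(th),np.sin(th)])
    t=c-.0095*np.array([np.cos(psi),-np.sin(psi)])
    return W(t[0],t[1]+.126), down(Y0)*R.from_rotvec([0,0,np.degrees(psi)],degrees=True)
E
python3 - <<'E'
from plan import *
p,r=plan(W(-.042,.39),down(Y0),3)
print();p,r=plan(W(-.042,.238),down(Y0),5,p,r)
p,r=push(0);print(p,r.as_euler('xyz'))
E
```

```text
0 [-27.4, 4.5, 1.3] [-0.02, -1.02, -0.24]
1 [-27.4, 4.4, 1.8] [-0.02, -1.02, -0.24]
2 [-27.4, 4.2, 2.3] [-0.02, -1.02, -0.24]

0 [0.0, 30.4, 0.0] [0.0, 0.0, -0.0]
1 [0.0, 30.4, 0.0] [0.0, 0.0, -0.0]
2 [0.0, 30.4, 0.0] [0.0, 0.0, -0.0]
3 [0.0, 30.4, 0.0] [0.0, 0.0, -0.0]
4 [0.0, 30.4, 0.0] [0.0, 0.0, -0.0]
[0.557294   0.13572275 0.238     ] [-1.57079633  0.          1.40586271]
```

Emit:
{"fn": "move_arm", "kwargs": {
  "deltas": [
    {"dp":[-27,4,1],"rotation":[0,-1,-0.2]},
    {"dp":[-27,4,2],"rotation":[0,-1,-0.2]},
    {"dp":[-28,4,2],"rotation":[0,-1,-0.3]},
    {"dp":[-4,20,0],"rotation":[0,0,0]},
    {"dp":[0,30,0],"rotation":[0,0,0]}
  ]
}}

```text
t: 2.12
eef_pos: [0.5518, 0.1106, 0.3431]
ee_rot: [-1.576, -0.004, 1.422]
force: [0.9, 0.9, -0.3]
width: 0.0003
```

```bash
python3 - <<'E'
from plan import *
plan(W(-.042,.238),down(Y0),4)
E
```

```text
0 [-0.1, 26.3, -0.2] [0.08, 0.23, 0.05]
1 [-0.0, 26.3, -0.2] [0.08, 0.23, 0.05]
2 [-0.0, 26.3, -0.3] [0.08, 0.23, 0.05]
3 [0.0, 26.3, -0.3] [0.08, 0.23, 0.05]
```

Emit:
{"fn": "move_arm", "kwargs": {
  "deltas": [
    {"dp":[0,27,0],"rotation":[0,0.5,0]},
    {"dp":[0,27,0],"rotation":[0,0.4,0]},
    {"dp":[0,27,-1],"rotation":[0,0,0]},
    {"dp":[0,24,-1],"rotation":[0,0,0]},
    {"dp":[0,0,0],"rotation":[0,0,0]}
  ]
}}

```text
t: 2.53
eef_pos: [0.5481, 0.1144, 0.2298]
ee_rot: [-1.572, -0.004, 1.416]
force: [-0.9, -0.9, -1.6]
width: 0.0008
```

```bash
python3 - <<'E'
from plan import *
from station import arm
s=arm.get_state();print(s["eef_pos"],s["ee_rot"],s["force"])
f=arm.grab_frame("wrist");cv2.imwrite("pics/w2.png",f["pixels"][:,:,::-1])
f=arm.grab_frame("scene");cv2.imwrite("pics/s2.png",cv2.resize(f["pixels"][150:290,220:360,::-1],None,fx=4,fy=4,interpolation=cv2.INTER_CUBIC))
for th in np.arange(0,1.2,.1):
    p,r=push(th);print(round(th,2),p.round(3),r.as_euler('xyz').round(3))
p,r=plan(push(0)[0],push(0)[1],2)
for th in np.arange(.1,1.2,.1):
    t=push(th);p,r=plan(*t,1,p,r)
E
```

```text
[0.5481209  0.11439169 0.2297513 ] [-1.57206447 -0.00423087  1.41634488] [-0.9014618  -0.92522597 -1.5848136 ]
0.0 [0.557 0.136 0.238] [-1.571  0.     1.406]
0.1 [0.559 0.147 0.239] [-1.571  0.04   1.406]
0.2 [0.561 0.158 0.238] [-1.571  0.08   1.406]
0.3 [0.563 0.169 0.236] [-1.571  0.12   1.406]
0.4 [0.565 0.179 0.233] [-1.571  0.16   1.406]
0.5 [0.566 0.19  0.23 ] [-1.571  0.2    1.406]
0.6 [0.568 0.2   0.225] [-1.571  0.24   1.406]
0.7 [0.569 0.209 0.219] [-1.571  0.28   1.406]
0.8 [0.571 0.218 0.212] [-1.571  0.32   1.406]
0.9 [0.572 0.225 0.204] [-1.571  0.36   1.406]
1.0 [0.573 0.233 0.196] [-1.571  0.4    1.406]
1.1 [0.574 0.239 0.187] [-1.571  0.44   1.406]
0 [10.9, -1.6, -1.7] [0.2, 0.32, 0.18]
1 [10.9, -1.7, -1.7] [0.2, 0.32, 0.18]
0 [11.2, -0.5, 0.0] [-0.01, -0.01, 2.29]
0 [11.2, 0.2, 0.0] [0.0, 0.0, 2.29]
0 [11.2, 0.8, 0.0] [0.0, 0.0, 2.3]
0 [11.1, 1.5, 0.0] [0.0, 0.0, 2.29]
0 [10.9, 2.2, 0.0] [0.0, 0.0, 2.29]
0 [10.8, 2.8, 0.0] [0.0, -0.0, 2.29]
0 [10.6, 3.4, 0.0] [0.0, -0.0, 2.29]
0 [10.3, 4.1, 0.0] [0.0, -0.0, 2.3]
0 [10.0, 4.7, 0.0] [0.0, -0.0, 2.29]
0 [9.7, 5.3, 0.0] [0.0, -0.0, 2.29]
0 [9.3, 5.8, 0.0] [0.0, -0.0, 2.29]
```

View pics/s2.png

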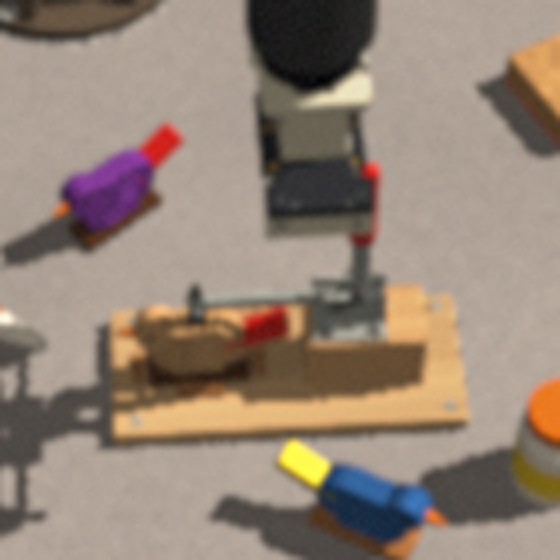

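View pics/w2.png

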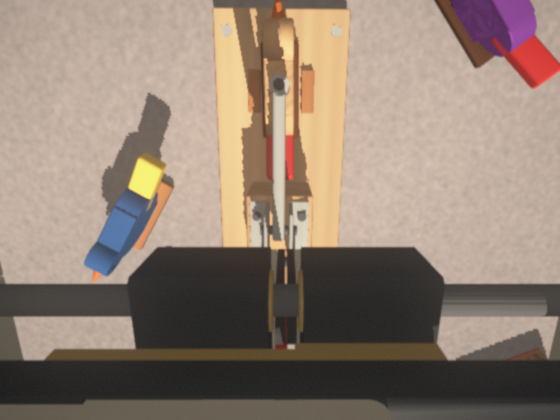

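Emit:
{"fn": "move_arm", "kwargs": {
  "deltas": [
    {"dp":[11,-2,-3],"rotation":[0,0.3,0]},
    {"dp":[11,-2,-2],"rotation":[0,0.3,0]},
    {"dp":[8,0,0],"rotation":[0,0,1.5]},
    {"dp":[8,0,0],"rotation":[0,0,1.6]}
  ]
}}

```text
t: 2.97
eef_pos: [0.5624, 0.1522, 0.2459]
ee_rot: [-1.582, 0.049, 1.404]
force: [-1.1, -6.1, -3.1]
width: 0.0006
```

```bash
python3 - <<'E'
from plan import *
from station import arm
s=arm.get_state();p=np.array(s["eef_pos"]);print(s["force"],(p-PIV)@E_S,p[2])
p,r=None,None
for th in [.2,.3,.4,.5,.6]:
    t=push(th,.110);p,r=plan(*t,1,p,r)
E
```

```text
[-1.08659779 -6.11029069 -3.07731425] 0.0005435553462140189 0.24586971866912552
0 [5.5, 9.6, 2.4] [0.61, -0.09, 1.76]
0 [11.0, 0.8, 0.0] [-0.0, -0.0, 2.29]
0 [10.9, 1.4, 0.0] [-0.0, -0.0, 2.29]
0 [10.7, 2.1, 0.0] [-0.0, -0.0, 2.29]
0 [10.6, 2.7, 0.0] [-0.0, -0.0, 2.29]
```

Emit:
{"fn": "move_arm", "kwargs": {
  "deltas": [
    {"dp":[8,4,1],"rotation":[0.3,0,2]},
    {"dp":[11,3,1],"rotation":[0.3,0,2.3]},
    {"dp":[11,3,0],"rotation":[0,0,2.3]},
    {"dp":[11,3,0],"rotation":[0,0,2.3]},
    {"dp":[11,3,0],"rotation":[0,0,2.3]}
  ]
}}

```text
t: 3.38
eef_pos: [0.5703, 0.2005, 0.2345]
ee_rot: [-1.579, 0.259, 1.398]
force: [-0.6, -6.0, -0.8]
width: 0.0003
```

```bash
python3 - <<'E'
from plan import *
from station import arm
s=arm.get_state();p=np.array(s["eef_pos"]);print(s["force"],(p-PIV)@E_S,p[2])
p,r=None,None
for th in [.6,.7,.8,.9,1.]:
    t=push(th,.112);p,r=plan(*t,1,p,r)
E
```

```text
[-0.58936255 -5.97724194 -0.7686568 ] 0.049534105825969135 0.23446804112069192
0 [1.2, 9.8, 2.3] [0.38, -0.45, -1.09]
0 [10.6, 3.4, 0.0] [0.0, 0.0, 2.29]
0 [10.3, 4.1, 0.0] [0.0, 0.0, 2.29]
0 [10.0, 4.7, 0.0] [0.0, 0.0, 2.29]
0 [9.7, 5.3, 0.0] [0.0, 0.0, 2.29]
```

Emit:
{"fn": "move_arm", "kwargs": {
  "deltas": [
    {"dp":[8,6,1],"rotation":[0.3,-0.3,1]},
    {"dp":[10,6,1],"rotation":[0,0,2]},
    {"dp":[10,5,0],"rotation":[0,0,2.3]},
    {"dp":[10,5,0],"rotation":[0,0,2.3]},
    {"dp":[10,5,0],"rotation":[0,0,2.3]}
  ]
}}

```text
t: 3.8
eef_pos: [0.5775, 0.241, 0.2033]
ee_rot: [-1.583, 0.44, 1.399]
force: [-0.9, -5.5, 2.2]
width: 0.0007
```

```bash
python3 - <<'E'
from plan import *
from station import arm
s=arm.get_state();p=np.array(s["eef_pos"]);print(s["force"],(p-PIV)@E_S,p[2],s["q"])
p,r=None,None
for th in [1.,1.1,1.15]:
    t=push(th,.115);p,r=plan(*t,1,p,r)
f=arm.grab_frame("scene");cv2.imwrite("pics/s3.png",cv2.resize(f["pixels"][150:290,220:360,::-1],None,fx=4,fy=4,interpolation=cv2.INTER_CUBIC))
E
```

```text
[-0.88379104 -5.49690468  2.20602953] 0.09062542541101792 0.20325469500871512 [ 0.84933679  0.4688263  -0.0486368   0.23731067 -1.4323811  -1.09654484]
0 [-3.4, 7.7, 2.7] [0.55, -0.35, -2.27]
0 [9.6, 6.0, 0.0] [0.0, 0.0, 2.3]
0 [4.7, 3.2, 0.0] [0.0, 0.0, 1.14]
```

View pics/s3.png

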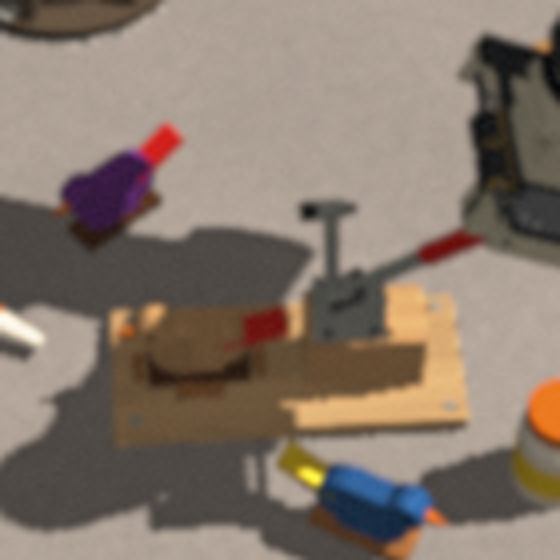

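Emit:
{"fn": "move_arm", "kwargs": {
  "deltas": [
    {"dp":[6,7,1],"rotation":[0.3,0,0]},
    {"dp":[7,7,1],"rotation":[0.2,0,1]},
    {"dp":[7,7,0],"rotation":[0,0,1]}
  ]
}}

```text
t: 4.1
eef_pos: [0.5795, 0.2512, 0.186]
ee_rot: [-1.583, 0.484, 1.4]
force: [-26.6, -12.5, 70.7]
width: 0.0004
```

```bash
cat > hang.py <<'E'
from plan import *
from station import arm
import sys
s=arm.get_state();p=np.array(s["eef_pos"]);print(s["t"],s["force"].round(1),((p-PIV)@E_S).round(4),p.round(4))
f=arm.grab_frame("scene");P=cloud(f);hsv=cv2.cvtColor(f["pixels"],cv2.COLOR_RGB2HSV)
red=((hsv[...,0]<8)|(hsv[...,0]>172))&(hsv[...,1]>150)&(hsv[...,2]>70)
k,l,st,ce=cv2.connectedComponentsWithStats(red.astype(np.uint8))
for i in range(1,k):
    if st[i,4]>8 and 265<ce[i][0]<370 and 170<ce[i][1]<260:
        q=P[l==i];m=np.median(q,0);sz=np.array([(m-PIV)@E_S,m[2]-.126]);print(st[i],m.round(3),sz.round(3),np.arctan2(sz[0],sz[1]))
cv2.imwrite(sys.argv[1],cv2.resize(f["pixels"][150:290,220:360,::-1],None,fx=4,fy=4,interpolation=cv2.INTER_CUBIC))
E
python3 hang.py pics/s4.png
```

```text
4.1 [-26.6 -12.5  70.7] 0.101 [0.5795 0.2512 0.186 ]
[327 211  14   6  45] [0.58  0.225 0.166] [0.076 0.04 ] 1.080553077519804
[280 227  13  10  89] [0.555 0.078 0.078] [-0.074 -0.048] -2.1426662190108505
```

View pics/s4.png

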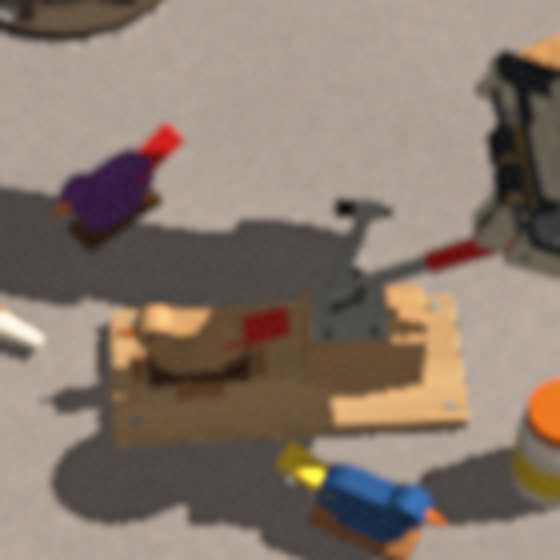

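Emit:
{"fn": "move_arm", "kwargs": {
  "deltas": [
    {"dp":[0,-10,0],"rotation":[0,0,0]},
    {"dp":[0,-25,0],"rotation":[0,0,0]},
    {"dp":[0,-35,0],"rotation":[0,0,-3]},
    {"dp":[0,-35,0],"rotation":[0,0,-5]},
    {"dp":[0,-35,0],"rotation":[0,0,-5]}
  ]
}}

```text
t: 4.57
eef_pos: [0.5861, 0.3142, 0.3163]
ee_rot: [-1.577, 0.255, 1.408]
force: [1.0, 0.9, -0.5]
width: 0.0005
```

```bash
python3 hang.py pics/s5.png
```

```text
4.5667 [ 1.   0.9 -0.5] 0.1642 [0.5861 0.3142 0.3163]
[327 206  26  11 106] [0.582 0.246 0.176] [0.096 0.05 ] 1.0878550055173717
[280 227  12  10  76] [0.555 0.075 0.077] [-0.077 -0.049] -2.133164362912739
```

View pics/s5.png

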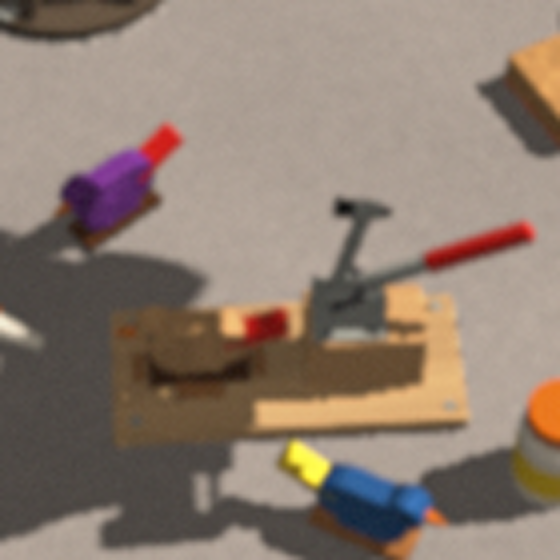

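```bash
python3 - <<'E'
from plan import *
plan(W(-.05,.37),down(Y0),6)
E
```

```text
0 [-36.6, 1.6, 0.3] [0.17, 0.01, -2.26]
1 [-36.7, 0.1, 0.3] [0.17, 0.01, -2.26]
2 [-36.6, -1.3, 0.3] [0.17, 0.01, -2.26]
3 [-36.6, -2.8, 0.3] [0.17, 0.01, -2.26]
4 [-36.4, -4.2, 0.3] [0.17, 0.01, -2.26]
5 [-36.2, -5.6, 0.3] [0.17, 0.01, -2.26]
```

Emit:
{"fn": "move_arm", "kwargs": {
  "deltas": [
    {"dp":[-30,-20,0],"rotation":[0.2,0,-2.3]},
    {"dp":[-36,-10,0],"rotation":[0.2,0,-2.3]},
    {"dp":[-37,-4,0],"rotation":[0.2,0,-2.3]},
    {"dp":[-37,-2,0],"rotation":[0.2,0,-2.3]},
    {"dp":[-37,-2,1],"rotation":[0.2,0,-2.3]}
  ],
  "jaw": 0
}}

```text
t: 5.03
eef_pos: [0.5632, 0.1589, 0.3976]
ee_rot: [-1.585, 0.006, 1.418]
force: [1.5, -0.6, -0.0]
width: 0.0273
```

Emit:
{"fn": "move_arm", "kwargs": {
  "deltas": [
    {"dp":[-20,0,0],"rotation":[0,0,-2]},
    {"dp":[0,0,0],"rotation":[0,0,0]},
    {"dp":[0,0,0],"rotation":[0,0,0]}
  ]
}}

```text
t: 5.28
eef_pos: [0.5596, 0.1323, 0.4088]
ee_rot: [-1.602, -0.049, 1.414]
force: [0.9, 0.6, -0.8]
width: 0.0483
```

```bash
python3 - <<'E'
from plan import *
from station import arm
s=arm.get_state();p=np.array(s["eef_pos"]);print(p,s["ee_rot"],(p-PIV)@E_S)
f=arm.grab_frame("wrist");cv2.imwrite("pics/w3.png",f["pixels"][:,:,::-1])
np.savez("pics/w3.npz",pos=s["eef_pos"],rot=s["ee_rot"],**f)
E
```

```text
[0.55960678 0.13230379 0.40878229] [-1.60248491 -0.04854372  1.41404037] -0.019494795495233995
```

View pics/w3.png

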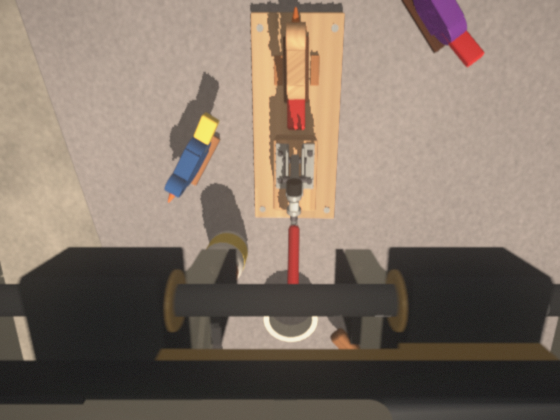

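```bash
python3 - <<'E'
from plan import *
f=np.load("pics/w3.npz");T=np.eye(4);T[:3,:3]=Rm(f["rot"]).as_matrix();T[:3,3]=f["pos"];T=T@f["mount"]
P=cloud(f,T);p=f["pixels"]
m=np.zeros(P.shape[:2],bool);m[0:134,270:325]=1
m&=(P[...,2]>.06)&(P[...,2]<.11)
q=P[m];print(m.sum(),q.min(0),q.max(0))
r=cv2.minAreaRect((q[:,:2]*1000).astype(np.float32));print(r)
for v in range(8,134,8):
    u=np.where(m[v])[0]
    if len(u):
        zz=np.median(P[v,u,2]);a=ray(f,u[0]-.5,v,zz,T);b=ray(f,u[-1]+.5,v,zz,T);c=(a+b)/2
        print(v,u[0],u[-1],zz.round(3),c.round(4),(np.hypot(*(a-b)[:2])*1000).round(1),"s",((c-PIV)@E_S).round(4))
hsv=cv2.cvtColor(p,cv2.COLOR_RGB2HSV)
o=(hsv[...,0]>5)&(hsv[...,0]<16)&(hsv[...,1]>190)&(hsv[...,2]>130);o[:,:270]=0;o[:,325:]=0;o[40:]=0
vs,us=np.where(o);print(len(vs),vs.min() if len(vs) else 0,vs.max() if len(vs) else 0,us.mean() if len(us) else 0)
if len(vs): print("beak tip z.078",ray(f,us[vs==vs.min()].mean(),vs.min()-.5,.078,T))
for uv in [(252,216.5),(333,216.5)]: print(ray(f,*uv,.018,T))
cv2.imwrite("pics/w3z.png",cv2.resize(p[0:140,240:360,::-1],None,fx=4,fy=4,interpolation=cv2.INTER_CUBIC))
E
```

```text
2118 [ 0.52064858 -0.04459993  0.07119402] [0.56164215 0.09937105 0.09964878]
((539.9024658203125, 26.75357437133789), (144.0936279296875, 23.94188117980957), 81.76756286621094)
8 295 296 0.08 [ 0.5294 -0.0443  0.08  ] 2.4 s -0.1987
16 293 298 0.081 [ 0.5307 -0.0355  0.0814] 7.3 s -0.1898
24 286 305 0.091 [ 0.5322 -0.0253  0.0909] 24.0 s -0.1795
32 286 305 0.097 [ 0.5336 -0.0159  0.0968] 23.8 s -0.17
40 286 305 0.096 [ 0.5348 -0.0074  0.0962] 24.0 s -0.1614
48 286 305 0.09 [0.5361 0.0006 0.09  ] 24.5 s -0.1533
56 286 305 0.089 [0.5374 0.0094 0.0886] 24.7 s -0.1444
64 287 305 0.088 [0.5382 0.0185 0.0883] 23.7 s -0.1352
72 287 305 0.088 [0.5395 0.0277 0.0885] 23.8 s -0.1259
80 287 305 0.088 [0.5409 0.037  0.0883] 24.0 s -0.1165
88 287 305 0.085 [0.5424 0.0465 0.0854] 24.3 s -0.107
96 287 304 0.08 [0.5445 0.0561 0.0797] 23.5 s -0.0972
104 287 304 0.077 [0.546  0.066  0.0767] 23.8 s -0.0871
112 287 304 0.081 [0.5475 0.0759 0.0807] 23.7 s -0.0771
120 287 304 0.084 [0.5489 0.0858 0.0843] 23.7 s -0.0671
128 288 304 0.085 [0.5498 0.0961 0.0848] 22.5 s -0.0569
0 0 0 0
[0.64371486 0.23205321 0.018     ]
[0.51229948 0.25155384 0.018     ]
```

View pics/w3z.png

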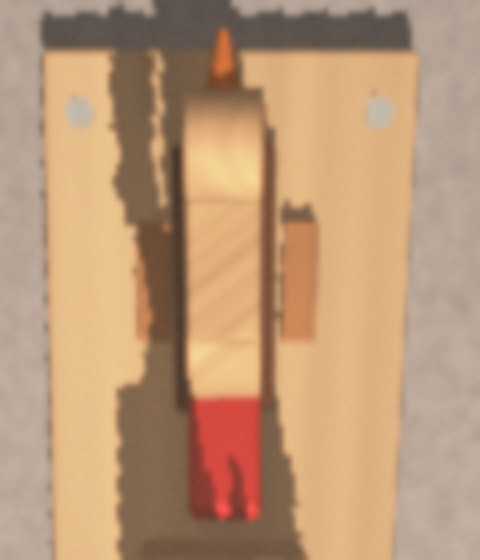

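```bash
python3 - <<'E'
from plan import *
p,r=plan([.5385,.0205,.36],down(81.5),4)
E
```

```text
0 [-29.1, 10.9, 1.2] [0.47, -0.12, 0.69]
1 [-28.9, 11.2, 1.2] [0.47, -0.12, 0.69]
2 [-28.8, 11.6, 1.2] [0.47, -0.12, 0.69]
3 [-28.6, 12.0, 1.1] [0.47, -0.12, 0.69]
```

Emit:
{"fn": "move_arm", "kwargs": {
  "deltas": [
    {"dp":[-29,8,1],"rotation":[0.5,-0.1,0.7]},
    {"dp":[-29,10,1],"rotation":[0.5,-0.1,0.7]},
    {"dp":[-29,12,1],"rotation":[0.5,-0.1,0.7]},
    {"dp":[-27,12,1],"rotation":[0.4,-0.1,0.7]},
    {"dp":[0,0,0],"rotation":[0,0,0]}
  ]
}}

```text
t: 5.75
eef_pos: [0.5413, 0.0246, 0.3633]
ee_rot: [-1.574, -0.003, 1.43]
force: [-1.4, 0.3, -1.3]
width: 0.0846
```

```bash
python3 - <<'E'
from plan import *
p,r=plan([.5385,.0205,.13],down(81.5),7)
E
```

```text
0 [-0.7, 33.3, 0.4] [0.02, 0.06, 0.02]
1 [-0.7, 33.3, 0.4] [0.02, 0.06, 0.02]
2 [-0.7, 33.3, 0.4] [0.02, 0.06, 0.02]
3 [-0.7, 33.3, 0.4] [0.02, 0.06, 0.02]
4 [-0.7, 33.3, 0.4] [0.02, 0.06, 0.02]
5 [-0.7, 33.3, 0.3] [0.02, 0.06, 0.02]
6 [-0.7, 33.3, 0.3] [0.02, 0.06, 0.02]
```

Emit:
{"fn": "move_arm", "kwargs": {
  "deltas": [
    {"dp":[-3,34,0],"rotation":[0,0.3,0]},
    {"dp":[-1,34,0],"rotation":[0,0.1,0]},
    {"dp":[0,34,0],"rotation":[0,0,0]},
    {"dp":[0,34,0],"rotation":[0,0,0]},
    {"dp":[0,25,0],"rotation":[0,0,0]}
  ]
}}

```text
t: 6.17
eef_pos: [0.549, 0.0267, 0.2033]
ee_rot: [-1.589, -0.01, 1.427]
force: [0.2, 0.2, 0.3]
width: 0.0872
```

Emit:
{"fn": "move_arm", "kwargs": {
  "deltas": [
    {"dp":[0,20,0],"rotation":[0,0,0]},
    {"dp":[0,5,0],"rotation":[0,0,0]},
    {"dp":[0,0,0],"rotation":[0,0,0]}
  ]
}}

```text
t: 6.42
eef_pos: [0.5479, 0.0302, 0.1708]
ee_rot: [-1.58, -0.006, 1.43]
force: [0.1, 0.5, 0.8]
width: 0.0875
```

```bash
python3 - <<'E'
from plan import *
from station import arm
p,r=plan([.5385,.0205,.041],down(81.5),4)
s=arm.get_state();print(s["q"].round(2))
f=arm.grab_frame("wrist");cv2.imwrite("pics/w4.png",f["pixels"][:,:,::-1])
f=arm.grab_frame("scene");cv2.imwrite("pics/s6.png",cv2.resize(f["pixels"][150:290,220:360,::-1],None,fx=4,fy=4,interpolation=cv2.INTER_CUBIC))
E
```

```text
0 [-2.9, 32.4, 2.3] [0.14, 0.11, 0.09]
1 [-2.9, 32.4, 2.2] [0.14, 0.11, 0.09]
2 [-2.8, 32.4, 2.1] [0.14, 0.11, 0.09]
3 [-2.8, 32.4, 2.1] [0.14, 0.11, 0.09]
[ 0.41  0.19 -0.36 -0.   -1.01 -0.55]
```

View pics/w4.png

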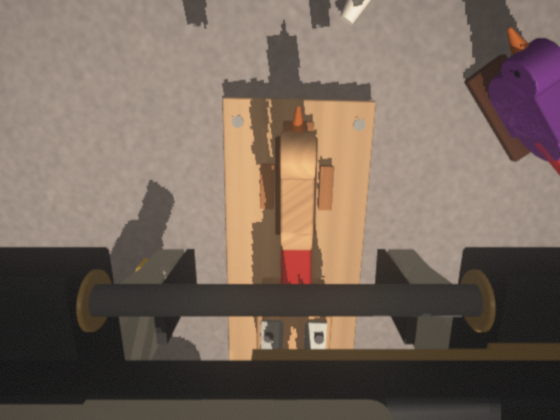

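View pics/s6.png

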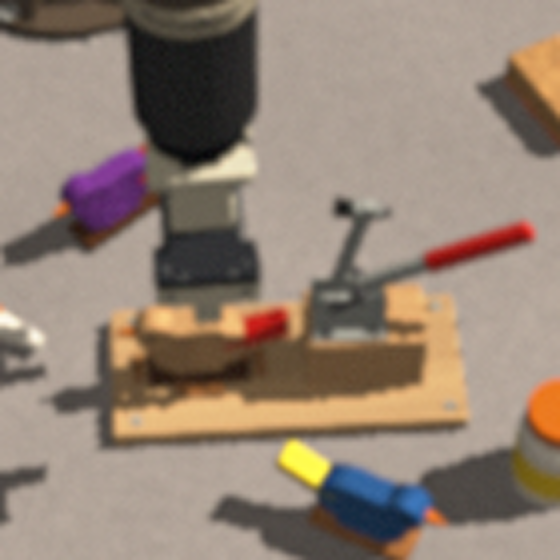

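Emit:
{"fn": "move_arm", "kwargs": {
  "deltas": [
    {"dp":[-8,5,7],"rotation":[0.4,0.3,0.3]},
    {"dp":[-4,15,3],"rotation":[0.2,0.1,0.1]},
    {"dp":[-1,20,1],"rotation":[0,0,0]},
    {"dp":[0,10,0],"rotation":[0,0,0]},
    {"dp":[0,0,0],"rotation":[0,0,0]}
  ]
}}

```text
t: 6.93
eef_pos: [0.5399, 0.0199, 0.1283]
ee_rot: [-1.583, -0.005, 1.424]
force: [0.4, 0.5, -0.1]
width: 0.0875
```

```bash
python3 - <<'E'
from plan import *
from station import arm
p,r=plan([.5385,.0205,.041],down(81.5),4)
f=arm.grab_frame("wrist");cv2.imwrite("pics/w5.png",f["pixels"][:,:,::-1])
E
```

```text
0 [-0.0, 21.8, 0.6] [0.18, 0.02, 0.08]
1 [0.0, 21.8, 0.6] [0.18, 0.02, 0.08]
2 [0.0, 21.8, 0.5] [0.18, 0.02, 0.08]
3 [0.1, 21.8, 0.4] [0.18, 0.02, 0.08]
```

View pics/w5.png

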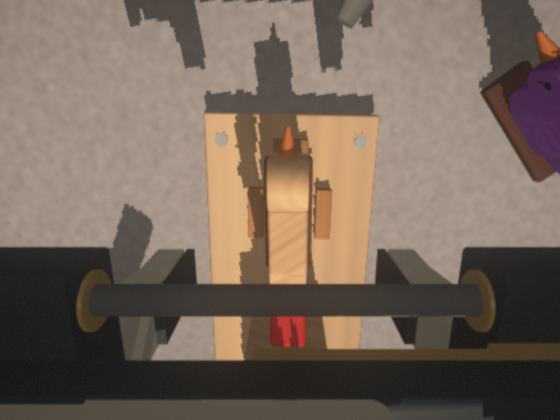

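Emit:
{"fn": "move_arm", "kwargs": {
  "deltas": [
    {"dp":[0,20,1],"rotation":[0.3,0,0.1]},
    {"dp":[0,20,1],"rotation":[0.3,0,0.1]},
    {"dp":[-1,20,1],"rotation":[0.2,0,0.1]},
    {"dp":[-1,15,1],"rotation":[0,0,0]},
    {"dp":[-1,6,0],"rotation":[0,0,0]}
  ]
}}

```text
t: 7.4
eef_pos: [0.5435, 0.0195, 0.0549]
ee_rot: [-1.584, -0.006, 1.425]
force: [-0.9, 0.4, 0.2]
width: 0.0872
```

```bash
python3 - <<'E'
from plan import *
p,r=plan([.5385,.0205,.041],down(81.5),1)
E
```

```text
0 [0.2, 13.8, 5.3] [0.77, 0.17, 0.35]
```

Emit:
{"fn": "move_arm", "kwargs": {
  "deltas": [
    {"dp":[0,8,4],"rotation":[0.8,0.2,0.3]},
    {"dp":[0,5,3],"rotation":[0.4,0,0.2]},
    {"dp":[0,1,0],"rotation":[0,0,0]},
    {"dp":[0,0,0],"rotation":[0,0,0]}
  ]
}}

```text
t: 7.73
eef_pos: [0.538, 0.021, 0.0422]
ee_rot: [-1.564, 0.003, 1.422]
force: [-0.0, -0.1, -0.0]
width: 0.0877
```

```bash
python3 - <<'E'
from plan import *
p,r=plan([.5385,.0205,.041],down(81.5),1)
E
```

```text
0 [-0.4, 1.2, -0.6] [-0.42, -0.03, -0.16]
```

Emit:
{"fn": "move_arm", "kwargs": {
  "deltas": [
    {"dp":[0,0,0],"rotation":[-0.4,0,0]},
    {"dp":[0,0,0],"rotation":[0,0,0]},
    {"dp":[0,0,0],"rotation":[0,0,0]},
    {"dp":[0,0,0],"rotation":[0,0,0]},
    {"dp":[0,0,0],"rotation":[0,0,0]}
  ],
  "jaw": 255,
  "squeeze": 30
}}

```text
t: 8.15
eef_pos: [0.5396, 0.0217, 0.0448]
ee_rot: [-1.575, 0.001, 1.423]
force: [0.4, -0.7, 0.5]
width: 0.06
```

Emit:
{"fn": "move_arm", "kwargs": {
  "deltas": [
    {"dp":[0,0,0],"rotation":[0,0,0]},
    {"dp":[0,0,0],"rotation":[0,0,0]},
    {"dp":[0,0,0],"rotation":[0,0,0]},
    {"dp":[0,0,0],"rotation":[0,0,0]},
    {"dp":[0,0,0],"rotation":[0,0,0]}
  ]
}}

```text
t: 8.57
eef_pos: [0.5399, 0.0218, 0.0453]
ee_rot: [-1.576, 0.001, 1.423]
force: [-0.2, -0.1, 0.9]
width: 0.0265
```

Emit:
{"fn": "move_arm", "kwargs": {
  "deltas": [
    {"dp":[0,0,0],"rotation":[0,0,0]},
    {"dp":[0,0,0],"rotation":[0,0,0]},
    {"dp":[0,0,0],"rotation":[0,0,0]}
  ]
}}

```text
t: 8.82
eef_pos: [0.5398, 0.0218, 0.0453]
ee_rot: [-1.576, 0.001, 1.423]
force: [-1.0, -0.0, 1.2]
width: 0.024
```

Emit:
{"fn": "move_arm", "kwargs": {
  "deltas": [
    {"dp":[0,-8,0],"rotation":[0,0,0]},
    {"dp":[0,-12,0],"rotation":[0,0,0]},
    {"dp":[0,-15,0],"rotation":[0,0,0]},
    {"dp":[0,-18,0],"rotation":[0,0,0]},
    {"dp":[0,-18,0],"rotation":[0,0,0]}
  ]
}}

```text
t: 9.23
eef_pos: [0.5358, 0.0206, 0.1156]
ee_rot: [-1.566, 0.005, 1.422]
force: [-0.6, 0.4, -0.6]
width: 0.0234
```

Emit:
{"fn": "move_arm", "kwargs": {
  "deltas": [
    {"dp":[0,-25,0],"rotation":[0,0,0]},
    {"dp":[0,-30,0],"rotation":[0,0,0]},
    {"dp":[0,-30,0],"rotation":[0,0,0]},
    {"dp":[0,-30,0],"rotation":[0,0,0]},
    {"dp":[0,-10,0],"rotation":[0,0,0]}
  ]
}}

```text
t: 9.65
eef_pos: [0.5346, 0.0203, 0.2496]
ee_rot: [-1.566, 0.006, 1.421]
force: [1.0, 0.3, -0.2]
width: 0.0238
```

```bash
python3 - <<'E'
from plan import *
from station import arm
s=arm.get_state();print(s["eef_pos"],s["ee_rot"],s["width"],s["q"].round(2))
f=arm.grab_frame("scene");cv2.imwrite("pics/s7.png",cv2.resize(f["pixels"][130:330,120:360,::-1],None,fx=3.2,fy=3,interpolation=cv2.INTER_CUBIC))
f=arm.grab_frame("wrist");cv2.imwrite("pics/w6.png",f["pixels"][:,:,::-1])
E
```

```text
[0.53464252 0.02026716 0.24964602] [-1.56561348  0.00584531  1.42136786] 0.023840923142783146 [ 0.41  0.12 -0.26  0.   -1.21 -0.56]
```

View pics/s7.png

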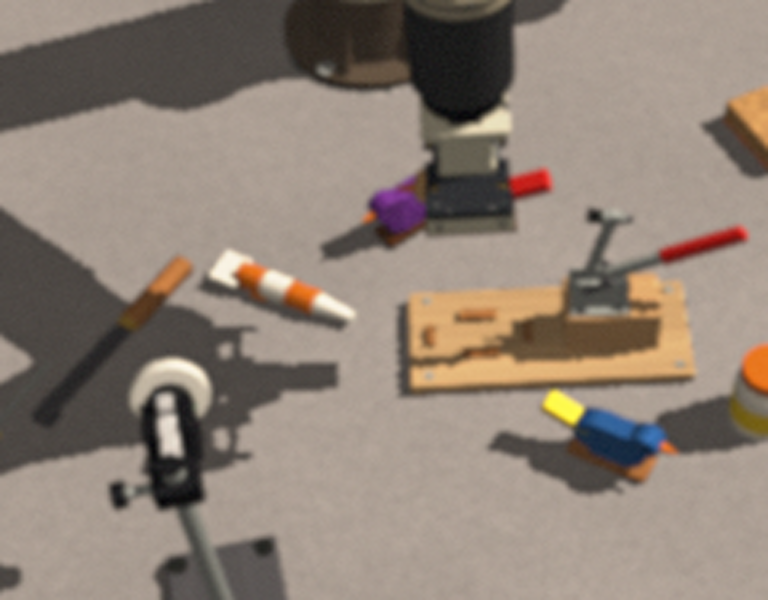

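View pics/w6.png

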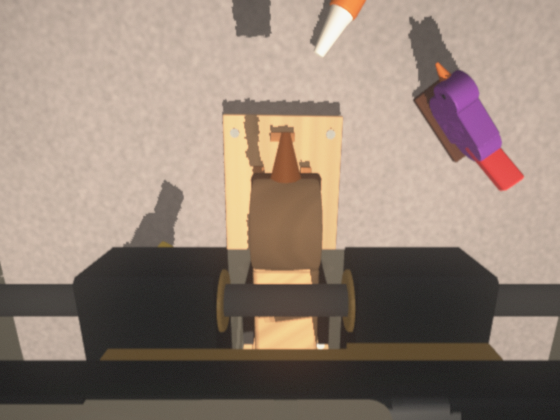

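Emit:
{"fn": "move_arm", "kwargs": {
  "deltas": [
    {"dp":[-20,-35,0],"rotation":[0,0,0]},
    {"dp":[-30,-35,0],"rotation":[0,0,0]},
    {"dp":[-30,-35,0],"rotation":[0,0,0]},
    {"dp":[-30,-35,0],"rotation":[0,0,0]},
    {"dp":[-20,-20,0],"rotation":[0,0,0]}
  ]
}}

```text
t: 10.17
eef_pos: [0.5118, -0.1022, 0.3972]
ee_rot: [-1.547, 0.009, 1.427]
force: [1.5, 0.3, -1.1]
width: 0.0238
```

Emit:
{"fn": "move_arm", "kwargs": {
  "deltas": [
    {"dp":[0,0,0],"rotation":[0,0,0]},
    {"dp":[0,0,0],"rotation":[0,0,0]}
  ]
}}

```text
t: 10.33
eef_pos: [0.5117, -0.1058, 0.4008]
ee_rot: [-1.552, 0.009, 1.423]
force: [0.8, 0.4, -2.8]
width: 0.0239
```

```bash
python3 - <<'E'
from plan import *
from station import arm
s=arm.get_state();print(s["eef_pos"],s["ee_rot"],s["width"],s["q"].round(2))
f=arm.grab_frame("wrist");cv2.imwrite("pics/w7.png",f["pixels"][:,:,::-1])
np.savez("pics/w7.npz",pos=s["eef_pos"],rot=s["ee_rot"],**f)
E
```

```text
[ 0.51171213 -0.10577626  0.40082068] [-1.55203533  0.00859505  1.42270459] 0.02390850895626285 [ 0.17  0.05  0.    0.   -1.55 -0.32]
```

View pics/w7.png

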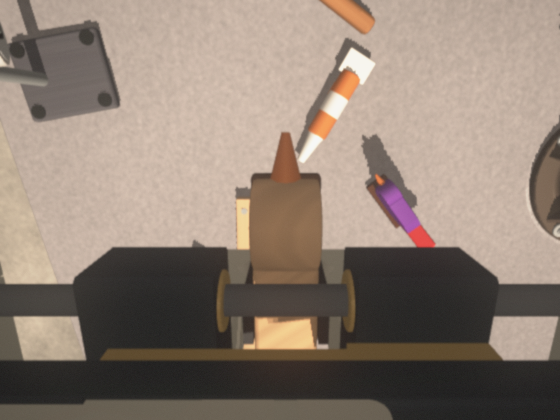

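```bash
python3 - <<'E'
from plan import *
f=np.load("pics/w7.npz");T=np.eye(4);T[:3,:3]=Rm(f["rot"]).as_matrix();T[:3,3]=f["pos"];T=T@f["mount"]
P=cloud(f,T);p=f["pixels"]
cv2.imwrite("pics/w7z.png",cv2.resize(p[0:140,0:140,::-1],None,fx=5,fy=5,interpolation=cv2.INTER_CUBIC))
hsv=cv2.cvtColor(p,cv2.COLOR_RGB2HSV)
print(np.median(P[60:100,60:90,2]),P[60,75],np.median(P[100:140,130:180,2]))
g=cv2.cvtColor(p,cv2.COLOR_RGB2GRAY);bo=(g<38).astype(np.uint8);bo[140:]=0;bo[:,150:]=0
k,l,st,ce=cv2.connectedComponentsWithStats(bo)
for i in range(1,k):
    if st[i,4]>60: print(st[i],ce[i],ray(f,*ce[i],.013,T).round(4))
E
```

```text
0.016576002478652485 [ 0.77792539 -0.29492248  0.01528736] 0.0005199736111891062
```

View pics/w7z.png

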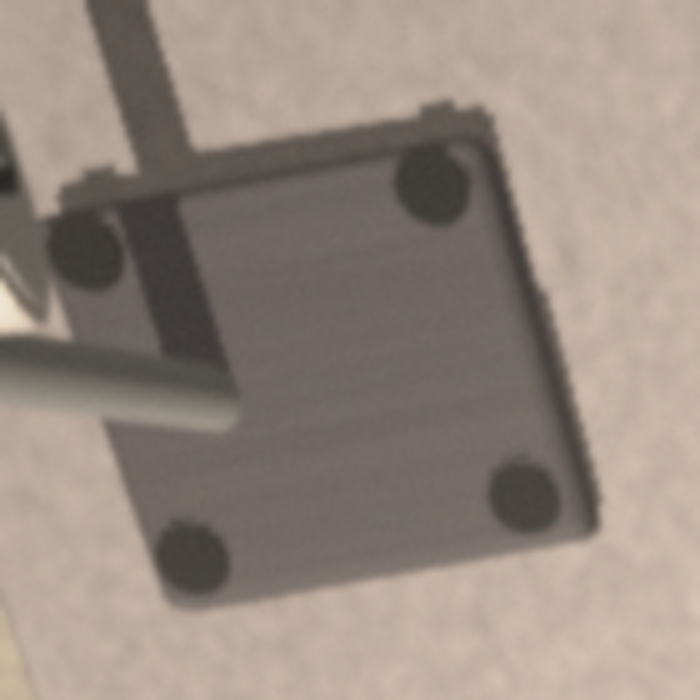

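```bash
python3 - <<'E'
from plan import *
f=np.load("pics/w7.npz");T=np.eye(4);T[:3,:3]=Rm(f["rot"]).as_matrix();T[:3,3]=f["pos"];T=T@f["mount"]
b=[ray(f,u/5-.4,v/5-.4,.02,T)[:2] for u,v in [(86,250),(432,185),(524,495),(193,557)]]
c=[ray(f,u/5-.4,v/5-.4,.015,T)[:2] for u,v in [(485,145),(597,530),(172,608)]]
for a in b+c: print(a.round(4))
A,B,C,D=b;ang=lambda d:np.degrees(np.arctan2(d[1],d[0]))
print("mid",np.mean(b,0),"lens AB",np.linalg.norm(A-B),np.linalg.norm(B-C),np.linalg.norm(D-C),np.linalg.norm(A-D))
print("dir B->A (x)",ang(A-B),"C->D",ang(D-C),"B->C (y)",ang(C-B)-90,ang(D-A)-90)
TR,BR,BL=c;print("corners",np.linalg.norm(TR-BR),np.linalg.norm(BL-BR),"mid",(TR+BL)/2,ang(BL-BR),ang(BR-TR)-90)
print("col",ray(f,44.5,80,.015,T))
x=np.radians(ang(D-C));
E
```

```text
[ 0.8509 -0.3186]
[ 0.7515 -0.3208]
[ 0.7495 -0.2377]
[ 0.8488 -0.235 ]
[ 0.7364 -0.3299]
[ 0.7335 -0.2255]
[ 0.8629 -0.2225]
mid [ 0.80019727 -0.27802681] lens AB 0.09939772102177047 0.08319345122089407 0.09931799434001341 0.08360378480248097
dir B->A (x) 1.2751230002094966 C->D 1.5117381805342853 B->C (y) 1.3763471214250416 1.4310695579787875
corners 0.10435413559148747 0.12935340664243847 mid [ 0.79961737 -0.27617276] 1.358424596656195 1.5604721304155333
col [ 0.8290802  -0.27549894  0.015     ]
```

```bash
cat >> plan.py <<'E'
def focus(ps=1.4,F=(.565,-.2825,.200),off=(-.001,-.008,0)):
    c=R.from_euler('z',ps,degrees=True)
    a=np.radians(25)
    fx=c.apply([np.cos(a),0,np.sin(a)]);fy=c.apply([0,1,0]);fz=np.cross(fx,fy)
    M=np.column_stack([fy,-fz,-fx])
    return np.array(F)-M@np.array(off),R.from_matrix(M),(fx,fy,fz)
E
python3 - <<'E'
from plan import *
t,r,(fx,fy,fz)=focus();print(t,r.as_euler('xyz'))
p,q=plan(t-.05*fx+.06*fz,r,8);print();plan(t,r,4,p,q)
E
```

```text
[ 0.5683555  -0.28141769  0.19274954] [-2.00712864  0.          1.59523094]
0 [-22.0, 22.0, -1.9] [-3.26, -1.2, -0.32]
1 [-22.1, 22.0, -0.2] [-3.26, -1.2, -0.32]
2 [-22.3, 21.8, 1.5] [-3.26, -1.2, -0.32]
3 [-22.3, 21.5, 3.2] [-3.26, -1.2, -0.32]
4 [-22.4, 21.2, 4.9] [-3.26, -1.2, -0.32]
5 [-22.4, 20.7, 6.5] [-3.26, -1.2, -0.32]
6 [-22.3, 20.2, 8.2] [-3.26, -1.2, -0.32]
7 [-22.2, 19.6, 9.8] [-3.26, -1.2, -0.32]

0 [0.0, 15.0, -12.5] [0.01, -0.0, -0.01]
1 [0.0, 15.0, -12.5] [0.01, -0.0, -0.01]
2 [0.0, 15.0, -12.5] [0.01, -0.0, -0.01]
3 [0.0, 15.0, -12.5] [0.01, -0.0, -0.01]
```

Emit:
{"fn": "move_arm", "kwargs": {
  "deltas": [
    {"dp":[-20,18,-2],"rotation":[-3,-1.2,-0.3]},
    {"dp":[-22,22,0],"rotation":[-3.3,-1.2,-0.3]},
    {"dp":[-22,22,2],"rotation":[-3.3,-1.2,-0.3]},
    {"dp":[-22,21,3],"rotation":[-3.3,-1.2,-0.3]},
    {"dp":[-22,21,5],"rotation":[-3.3,-1.2,-0.3]}
  ]
}}

```text
t: 10.8
eef_pos: [0.5049, -0.2103, 0.2873]
ee_rot: [-1.839, -0.004, 1.543]
force: [1.1, -1.3, -2.4]
width: 0.0237
```

```bash
python3 - <<'E'
from plan import *
t,r,(fx,fy,fz)=focus()
p,q=plan(t-.05*fx+.06*fz,r,4)
E
```

```text
0 [-18.3, 14.4, 5.3] [-2.4, -0.73, -0.21]
1 [-18.3, 14.1, 6.1] [-2.4, -0.73, -0.21]
2 [-18.3, 13.7, 6.9] [-2.4, -0.73, -0.21]
3 [-18.2, 13.3, 7.7] [-2.4, -0.73, -0.21]
```

Emit:
{"fn": "move_arm", "kwargs": {
  "deltas": [
    {"dp":[-18,13,5],"rotation":[-2.4,-0.7,-0.2]},
    {"dp":[-18,13,6],"rotation":[-2.4,-0.7,-0.2]},
    {"dp":[-18,13,6],"rotation":[-2.4,-0.7,-0.2]},
    {"dp":[-14,8,5],"rotation":[-2,-0.6,-0.2]},
    {"dp":[0,0,0],"rotation":[0,0,0]}
  ]
}}

```text
t: 11.22
eef_pos: [0.4875, -0.2766, 0.2169]
ee_rot: [-1.991, -0.007, 1.596]
force: [-0.2, 0.2, -1.5]
width: 0.0241
```

```bash
python3 - <<'E'
from plan import *
from station import arm
t,r,(fx,fy,fz)=focus()
plan(t,r,6)
s=arm.get_state();print(s["q"].round(2),s["width"])
for n in ["scene","top","wrist"]:
    f=arm.grab_frame(n);cv2.imwrite(f"pics/{n}8.png",f["pixels"][:,:,::-1])
    c={"scene":(130,180,290,360),"top":(290,90,450,270),"wrist":(0,0,560,420)}[n];k={"wrist":1}.get(n,3.3)
    cv2.imwrite(f"pics/{n}8z.png",cv2.resize(f["pixels"][c[1]:c[3],c[0]:c[2],::-1],None,fx=k,fy=k,interpolation=cv2.INTER_CUBIC))
E
```

```text
0 [-1.2, 9.2, -10.6] [-0.16, -0.03, 0.06]
1 [-1.2, 9.2, -10.6] [-0.16, -0.03, 0.06]
2 [-1.2, 9.2, -10.6] [-0.16, -0.03, 0.06]
3 [-1.2, 9.3, -10.6] [-0.16, -0.03, 0.06]
4 [-1.2, 9.3, -10.5] [-0.16, -0.03, 0.06]
5 [-1.2, 9.3, -10.5] [-0.16, -0.03, 0.06]
[-0.26 -0.01 -0.47 -0.18 -0.71  0.4 ] 0.024065442842848686
```

View pics/scene8z.png

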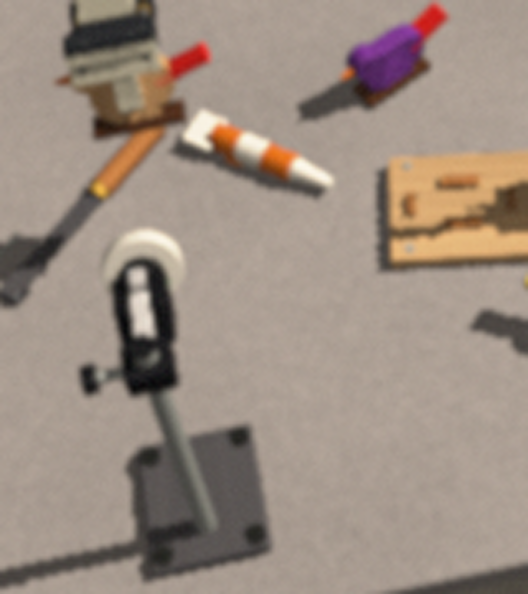

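View pics/top8z.png

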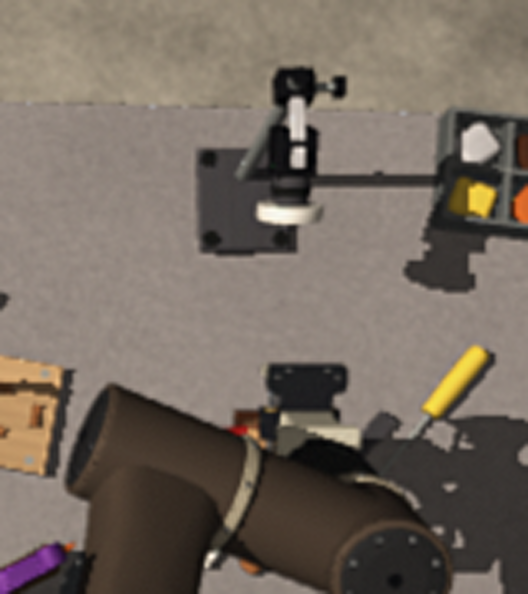

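View pics/wrist8z.png

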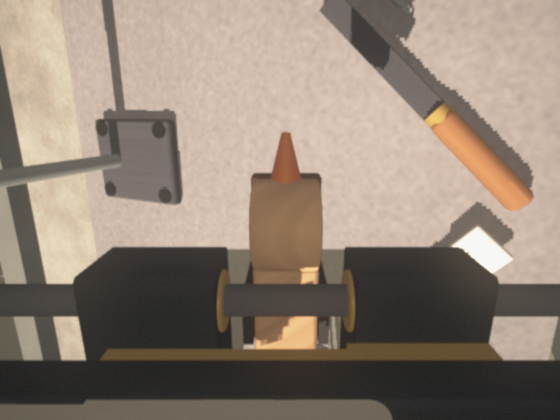

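```bash
python3 - <<'E'
from plan import *
f=np.load("pics/top0.npz")
for u in (255,322): print("top",ray(f,290+u/3.3,90+212/3.3,.285))
print("rear",ray(f,290+295/3.3,90+85/3.3,.33))
f=np.load("pics/scene0.npz")
for u in (102,185): print("scene",ray(f,130+u/3.3,180+262/3.3,.28))
print("rear",ray(f,130+149/3.3,180+365/3.3,.33))
E
```

```text
top [ 0.70335445 -0.23628988  0.285     ]
top [ 0.70525201 -0.30555424  0.285     ]
rear [ 0.82517177 -0.26976388  0.33      ]
scene [ 0.70961084 -0.30967476  0.28      ]
scene [ 0.72497288 -0.24229242  0.28      ]
rear [ 0.84469867 -0.27392594  0.33      ]
```

Emit:
{"fn": "move_arm", "kwargs": {
  "deltas": [
    {"dp":[-1,9,-10],"rotation":[-0.2,0,0]},
    {"dp":[-1,9,-10],"rotation":[-0.2,0,0]},
    {"dp":[-1,9,-10],"rotation":[-0.2,0,0]},
    {"dp":[-1,9,-10],"rotation":[-0.1,0,0]},
    {"dp":[-1,6,-7],"rotation":[-0.1,0,0]}
  ]
}}

```text
t: 11.78
eef_pos: [0.558, -0.2761, 0.2034]
ee_rot: [-2.011, -0.003, 1.601]
force: [0.2, -0.0, -1.2]
width: 0.024
```

```bash
python3 - <<'E'
from plan import *
t,r,_=focus()
plan(t,r,2)
E
```

```text
0 [-2.8, 7.0, -2.3] [0.1, 0.12, 0.16]
1 [-2.8, 7.0, -2.3] [0.1, 0.12, 0.16]
```

Emit:
{"fn": "move_arm", "kwargs": {
  "deltas": [
    {"dp":[-2,7,-2],"rotation":[0.1,0.1,0.1]},
    {"dp":[-1,6,-2],"rotation":[0.1,0.1,0.1]},
    {"dp":[0,1,0],"rotation":[0,0,0]},
    {"dp":[0,0,0],"rotation":[0,0,0]},
    {"dp":[0,0,0],"rotation":[0,0,0]}
  ]
}}

```text
t: 12.2
eef_pos: [0.5713, -0.2779, 0.188]
ee_rot: [-2.002, -0.003, 1.598]
force: [-0.7, -0.3, -0.4]
width: 0.0237
```

```bash
python3 - <<'E'
from plan import *
from station import arm
t,r,_=focus()
plan(t,r,1)
s=arm.get_state();print(np.abs(s["qd"]).max(),s["width"],s["force"])
for n in ["scene","top"]:
    f=arm.grab_frame(n);np.savez(f"pics/{n}9.npz",**f)
    c={"scene":(130,150,290,330),"top":(290,90,450,270)}[n]
    cv2.imwrite(f"pics/{n}9z.png",cv2.resize(f["pixels"][c[1]:c[3],c[0]:c[2],::-1],None,fx=3.3,fy=3.3,interpolation=cv2.INTER_CUBIC))
f=arm.grab_frame("scene");P=cloud(f);hsv=cv2.cvtColor(f["pixels"],cv2.COLOR_RGB2HSV)
red=((hsv[...,0]<8)|(hsv[...,0]>172))&(hsv[...,1]>150)&(hsv[...,2]>70)
k,l,st,ce=cv2.connectedComponentsWithStats(red.astype(np.uint8))
for i in range(1,k):
    if st[i,4]>8: q=P[l==i];print(st[i],np.median(q,0).round(3))
E
```

```text
0 [-3.4, -5.6, 0.8] [-0.28, 0.1, 0.21]
0.004355177942685746 0.023684922579575187 [-0.65082948 -0.26129068 -0.43895349]
[235   0   5   5  22] [-0.585  0.115  0.264]
[457  90   8   9  56] [0.241 0.786 0.274]
[393 104  18  17 206] [0.053 0.677 0.044]
[255 182  10  10  50] [0.324 0.032 0.062]
[327 206  26  11 108] [0.581 0.245 0.175]
[181 219  17  13  92] [ 0.567 -0.222  0.219]
[  9 370  19  18 224] [ 0.856 -0.773  0.029]
```

View pics/scene9z.png

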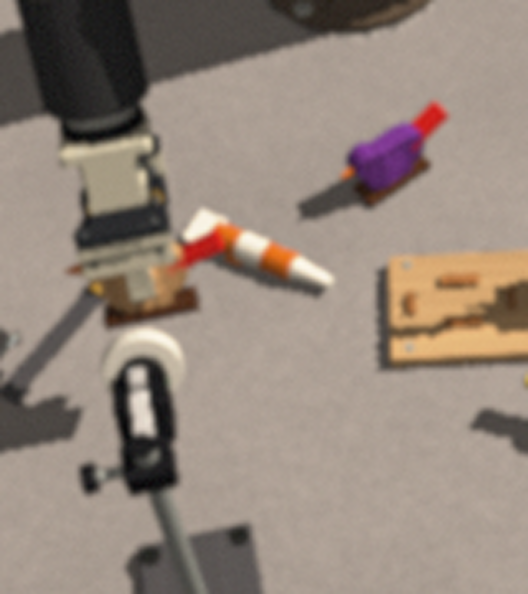

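View pics/top9z.png

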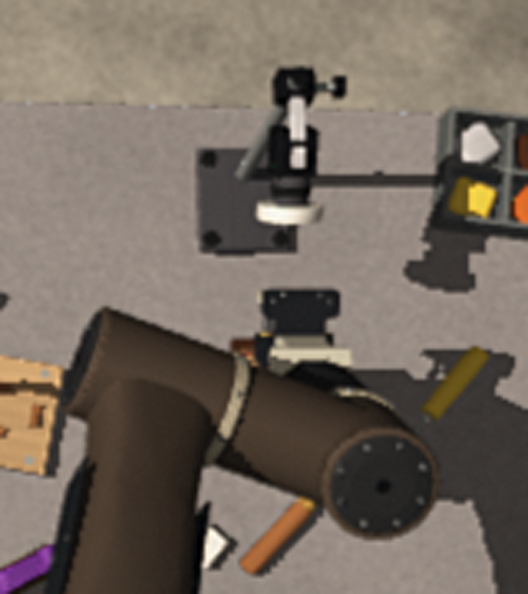

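Emit:
{"fn": "move_arm", "kwargs": {
  "deltas": [
    {"dp":[-2,-4,0],"rotation":[-0.2,0,0.1]},
    {"dp":[0,0,0],"rotation":[0,0,0]},
    {"dp":[0,0,0],"rotation":[0,0,0]},
    {"dp":[0,0,0],"rotation":[0,0,0]},
    {"dp":[0,0,0],"rotation":[0,0,0]}
  ]
}}

```text
t: 12.77
eef_pos: [0.569, -0.2809, 0.1951]
ee_rot: [-2.011, 0.0, 1.597]
force: [-0.5, 1.0, -0.7]
width: 0.0237
```

Emit:
{"fn": "move_arm", "kwargs": {
  "deltas": [
    {"dp":[0,0,0],"rotation":[0,0,0]},
    {"dp":[0,0,0],"rotation":[0,0,0]},
    {"dp":[0,0,0],"rotation":[0,0,0]},
    {"dp":[0,0,0],"rotation":[0,0,0]},
    {"dp":[0,0,0],"rotation":[0,0,0]}
  ]
}}

```text
t: 13.18
eef_pos: [0.5689, -0.2809, 0.1952]
ee_rot: [-2.011, 0.0, 1.596]
force: [0.3, 0.3, -0.7]
width: 0.0239
```

```bash
python3 - <<'E'
from plan import *
from station import arm
t,r,_=focus()
plan(t,r,1)
s=arm.get_state();print(s["t"],np.abs(s["qd"]).max(),s["width"],s["force"])
f=arm.grab_frame("wrist");cv2.imwrite("pics/w9.png",f["pixels"][:,:,::-1])
E
```

```text
0 [-0.5, 2.0, 1.5] [0.21, 0.08, 0.01]
13.1833 0.0024657855599281237 0.023908820875952433 [ 0.2554204   0.33096433 -0.73291639]
```

View pics/w9.png

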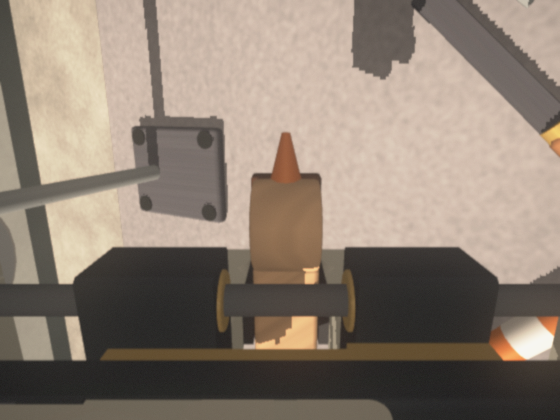

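The bird sits in the fingers exactly as it did right after the lift (beak at u≈286, v≈132). The arm is still, within about 3 mm of the target, so I'm handing in.

```bash
python3 - <<'E'
from station import arm
print(arm.job_done())
E
```

```text
the job is handed in; nothing more can be done
None
```

I handed the job in at about 13 s with the bird held at the camera's focus point and the clamp open; no verdict was reported.

- **Clamp:** I pushed the handle back with the shut fingers until it met its stop. The push force briefly rose to about 76 N there. The pictures afterwards gave about 1.09 rad, with the clamp bar past upright. A later scene picture, with the bird already at the camera, still showed the handle in the same place.
- **Pick-up:** I gripped the bird on its flat sides (24 mm opening, 30 N), lifted it straight up out of the nest and carried it to the camera.
- **Final pose:** The tool is within about 3 mm and 0.3° of my computed pose, with the bird leaning back 25° and its beak towards −y. It had not shifted in the fingers since the lift. The arm was still, and no bump to the camera stand showed in the force readings.
- **Disagreement:** The focus point came from the stand's foot. Direct sightings of the ring light put the lens 3 to 8 mm further to +y than that, which is well within the 20 mm allowed. I kept the value from the foot.

I did not measure the other bench items again at the end. In the later pictures, those in view looked undisturbed.

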